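# Try the feeler blade in the cast clamp

## Robot

A 7-joint arm with a two-finger parallel gripper is mounted at the origin on the work surface. World frame = base frame: x ahead of the robot, y to its left, z up, the work surface at z = 0. Lengths are in m, angles in rad, forces in N, time in s.
With the tool pointing down it reaches from about 0.4 to 0.85 m from the base axis. Payload 4.5 kg.
Tool frame: the origin (TCP) lies on the centre line of the jaws, within the pads' length; the fingertips stand bot.finger_overhang ahead of it and the grasp point (between the pads) lies 6 mm ahead of it (bot.finger_overhang is the distance from the TCP to the fingertips, in m); z points along the fingers, y is the direction in which the jaws open and shut (so a half turn about z gives the same grasp; the last joint's range is limited). The gripper opens to 88 mm and grips with 3 to 60 N. Pads are 18 mm wide; open, the fingers measure 123 mm over their backs; the gripper's body (75 mm by 187 mm) begins 45 mm behind the grasp point.
Start: joints at [1.163, 0.689, -0.195, 1.565, 0.157, 0.902, -0.215], TCP at [0.267, -0.565, 0.238] pointing down, gripper open.
Joint ranges: [-3.01, 3.01], [-0.46, 2.08], [-1.47, 1.51], [0.13, 2.56], [-1, 4.14], [0.04, 2.09], [-2.66, 2.66]. Speed limits (rad/s): [2.57, 2.57, 3.14, 3.14, 3.14, 3.14, 3.14].

## Interface

Orientations are given as a unit quaternion [w, x, y, z].
In Python, from cell import bot, imaging gives the robot as it stands.
- The arm moves only by the tool move_arm, never from a script. Its argument "steps" is a list of rows, each a list of 2 entries, a list of its own where there are three numbers: the shift along the world's x, y, z scaled (see below), then the turn, a rotation vector about the world's x, y, z scaled (see below). In form: [[[dx, dy, dz], [wx, wy, wz]], ...]. A call has exactly 8 rows; each row is the pose to reach, as a shift and turn from the pose commanded when the call began; what a row does not reach only later rows make up. The controller multiplies each number of a shift by 0.2 m and each number of a turn by pi/2 rad. A row lasts 1/8 s, in which the tool goes at most 62.5 mm and 10.7 degrees, less where a joint would pass 70% of its speed; a pose out of reach is approached as far as the arm can. A call with a number of a shift or a turn outside -1 to 1 is refused whole. A call with a gripper value outside its range is refused whole. "gripper" is the closure, from 0 (fully open) to 1 (shut), set as the call begins (left out, the last holds). The fingers move at their own pace and stop on an object; "grip_force" is the grip in N (left out, the last holds). Time passes only in rows, so rows that repeat a pose let the fingers close, or fill a call up. It gives the time, the measured TCP pose, the force and the opening at its end, in the units of the state.
- bot.sense(): the state, without advancing time (a new reading comes with each control period).
- imaging.read_camera(name): name is "scene" or "top" or "wrist"; returns the picture (400x640x3 uint8, blue, green, red); there is no depth.
- imaging.camera_model(name): a dict with "fx", "fy", "cx", "cy" (pixels), "k1" (the pictures are not rectified: a ray, as slopes to the right and down, at radius r is drawn at 1 + k1 r^2 times it, then the intrinsics apply), "world_from_camera" (4x4, takes a point from camera to world coordinates); the wrist camera has in their place "tool_from_camera" (4x4, takes a point from camera to tool coordinates, whose origin is the TCP and whose axes are the flange's). Camera axes: x right, y down, z forward; pixel columns grow to the right and rows downward; lengths in m; the calibration is good to about 2 mm. A picture is of the moment at which its call begins: read the wrist's pose just before it. camera_model takes no time and is no camera call.
- bot.hand_in(): hands the job in, once; it reports no verdict.
The state is a dict: "clock": time; "joints": joint angles; "dq": joint speeds; "joint_efforts": joint torques, N m; "ee_pos": TCP position; "orientation": TCP orientation; "wrist_force": force on the tool from outside, world axes, zero at the start; "torque": the same for the moment, N m; "gripper_width": finger opening in m.
Only numpy, scipy, OpenCV 4.12 (cv2) and the standard library are available. Lean on these libraries where they do the work, as an engineer would, in place of code of your own. Each camera call takes 0.05 s, during which the arm holds its last target.

## Task

Two cast clamps stand on the dental bench, one with its jaws set wide enough for the feeler blade and one screwed too tight. Take the blade by its black handle out of the wooden stand and slide it, tip down, into the gap of the clamp that it fits, near the middle of the jaws and fully down to the clamp's base. Keep hold of it on the way down (do not drop it in), then let go and leave it standing there.

Things in the scene. Friction and masses are not known exactly. Their poses are not given: they have to be found in the camera images.
- blade: Feeler blade, 80 g, upright in the wooden stand. Steel blade 20 mm wide (own x), 6 mm thick (own y), 46 mm long; above it a black handle 24 mm wide (x), 14 mm thick (y), 50 mm tall. Origin: centre of the tip's lower end, at first 5 mm above the bench; own z points up, the handle spans z = 45 to 95 mm. Grip it across its 14 mm thickness (along own y) at about z = 77 mm.
- stand: Fixed wooden block, 60 (own x) x 50 (own y) x 30 mm high, with a pocket 25 mm deep from which the blade stands up, its axes parallel to the stand's. Origin: centre of its underside, on the bench, right under the blade. Lift the blade 26 mm or more straight up to clear it.
- clamp_open: The clamp that the blade fits, fixed. Origin: on the bench under the middle of the gap. Gap along own x, 12 mm wide (own y), open above and at both ends, floor at z = 15 mm. Two aluminium jaws 70 mm long, 12 mm thick, rounded tops at z = 55 mm, on a black base 80 (x) x 110 (y) mm; screw with black knob to 74 mm at own +y, lower than the jaws.
- clamp_tight: The other clamp, same make, size and axes, fixed, but with its jaws only 2 mm apart: the blade would jam on top of them. The places of the two clamps and the stand change from run to run.
Not all that is in view belongs to the job. Leave any orange look-alike of the blade alone.

How it is judged:
On the way:
1. the blade, still held in the fingers, is more than half way down in the gap of the open clamp (z of blade in the frame of clamp_open below 0.035 m and x of blade in the frame of clamp_open between -0.025 and 0.025 m and y of blade in the frame of clamp_open between -0.008 and 0.008 m and contact force between the fingers and blade above 1 N), for 0.15 s.
At the end, for the whole second after the job is handed in: The blade stands at rest and released in the gap of the open clamp (12 mm gap), its tip no more than 6 mm above the clamp's base, within 20 mm of the middle of the jaws along the gap and between the jaws (within 8 mm across), upright within 0.2 rad (z of blade in the frame of clamp_open below 0.021 m and x of blade in the frame of clamp_open between -0.02 and 0.02 m and y of blade in the frame of clamp_open between -0.008 and 0.008 m and angle between blade's own z axis and vertical below 0.2 rad and linear speed of blade below 0.02 m/s); the robot touches nothing.
It also fails if it takes over 38 s, if anything falls off the work surface, if the arm or the gripper's body presses on something with over 40 N, if the wrist force passes 120 N, or if a joint passes its speed limit or range.

## Working session

There is one attempt and no reset: what is moved stays moved. The work goes in short steps, Python scripts to look and compute and a tool call to move; the robot and the scene stay as the last step left them, time stands still between calls to the robot, and variables do not carry over. Pictures are saved under pics/ and viewed, and the job is handed in when it is done.

Besides the shell and the picture viewer there is one more tool, called after ">>>" by a JSON object that holds its "api" and its "payload", one argument or row to a line. move_arm: Moves the arm, as the interface text tells. Shifts and turns lie within -1 to 1; 1 stands for 0.2 m of shift or pi/2 rad of turn. Its arguments: {"type":"object","properties":{"steps":{"type":"array"},"gripper":{"type":"number"},"grip_force":{"type":"number"}},"required":["steps"]}

```bash
mkdir -p pics; python3 - <<'E'
from cell import bot, imaging
import cv2
s=bot.sense();print(s, bot.finger_overhang)
for n in("scene","top","wrist"):
    print(n,imaging.camera_model(n))
for n in("scene","top"):
    cv2.imwrite(f"pics/{n}1.png",imaging.read_camera(n))
E
```

```text
{'clock': 0.0, 'joints': array([ 1.16278844,  0.6899774 , -0.19452963,  1.56634613,  0.15728996,
        0.90248362, -0.21510901]), 'dq': array([-0.00122998,  0.00025986, -0.00142439,  0.00108733,  0.00023824,
       -0.000522  ,  0.00055704]), 'joint_efforts': array([-9.73456226e-04, -5.27551746e+01, -1.26714092e+00, -1.53425717e+01,
       -5.26290166e-02,  6.67495566e-03,  1.77095890e-04]), 'ee_pos': array([ 0.26692908, -0.56443177,  0.23691397]), 'orientation': array([-8.75215953e-04,  9.75690448e-01,  2.19151358e-01, -2.54743230e-04]), 'wrist_force': array([ 0.34713401, -0.59001218, -0.39871949]), 'torque': array([ 0.0528566 , -0.00458432, -0.00409797]), 'gripper_width': 0.08810784147106968} 0.025
scene {'fx': 485.79236460638526, 'fy': 485.79236460638526, 'cx': 316.7560653695632, 'cy': 197.29783011335144, 'k1': 0.024820846927665608, 'world_from_camera': array([[ 0.58046986,  0.5990758 , -0.55150968,  1.04471074],
       [ 0.8140733 , -0.41162505,  0.40969438, -0.39060379],
       [ 0.01842279, -0.68678454, -0.72662755,  0.7206643 ],
       [ 0.        ,  0.        ,  0.        ,
[... 217 characters left out ...]
,  0.40576979],
       [-0.99991037,  0.01067857, -0.00807548,  0.02077448],
       [ 0.00642456, -0.14648237, -0.98919242,  0.85361135],
       [ 0.        ,  0.        ,  0.        ,  1.        ]])}
wrist {'fx': 278.97145085900394, 'fy': 278.97145085900394, 'cx': 317.8086461213188, 'cy': 197.90617391121742, 'k1': -0.00030656384769417, 'tool_from_camera': array([[ 1.52990195e-03, -9.56338576e-01, -2.92257058e-01,
         7.53289309e-02],
       [ 9.99998678e-01,  1.30205697e-03,  9.74117173e-04,
         2.75703084e-04],
       [-5.51050489e-04, -2.92258162e-01,  9.56339303e-01,
        -1.45720195e-01],
       [ 0.00000000e+00,  0.00000000e+00,  0.00000000e+00,
         1.00000000e+00]])}
```

View pics/scene1.png

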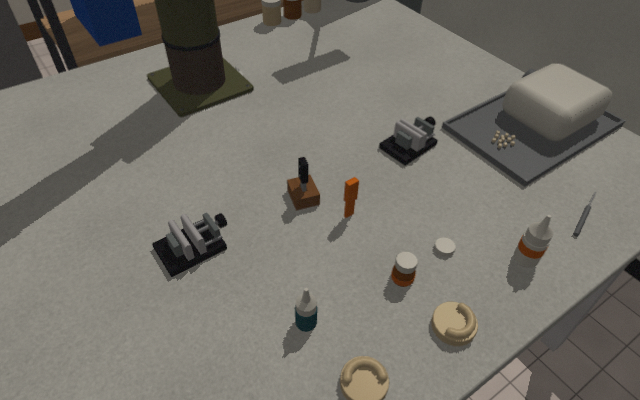

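View pics/top1.png

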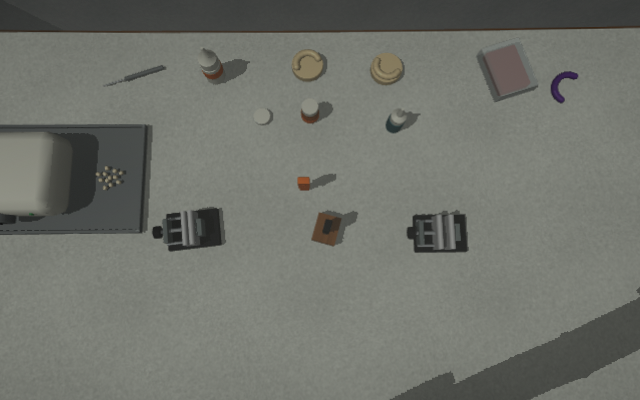

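```bash
python3 - <<'E'
import cv2, numpy as np
s=cv2.imread("pics/scene1.png");t=cv2.imread("pics/top1.png")
def c(im,x,y,w=90,h=70,k=4):
    return cv2.resize(im[y:y+h,x:x+w],None,fx=k,fy=k,interpolation=cv2.INTER_CUBIC)
a=np.vstack([np.hstack([c(s,147,207),c(s,370,102)]),np.hstack([c(t,397,197),c(t,147,197)])])
cv2.imwrite("pics/crop1.png",np.clip(a*1.4,0,255).astype(np.uint8))
b=np.hstack([c(t,302,202,50,50,8),c(s,275,150,50,63,8)[:400]])
cv2.imwrite("pics/crop2.png",np.clip(b*1.6,0,255).astype(np.uint8))
E
```

```text
(no output)
```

View pics/crop1.png

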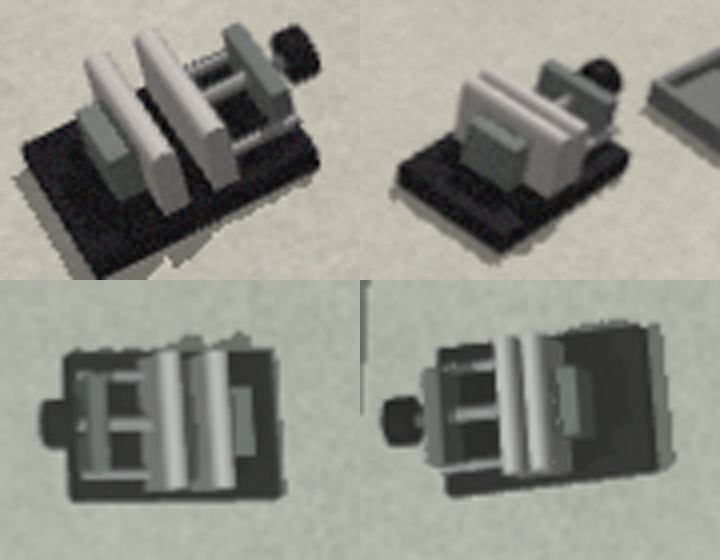

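View pics/crop2.png

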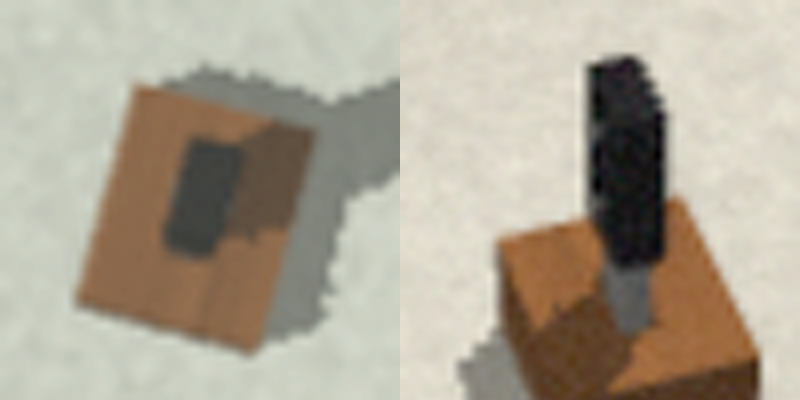

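```bash
cat > h.py <<'E'
import numpy as np, cv2
from cell import bot, imaging
from scipy.spatial.transform import Rotation as R
def TW():
    s=bot.sense(); q=s['orientation']; T=np.eye(4)
    T[:3,:3]=R.from_quat([q[1],q[2],q[3],q[0]]).as_matrix(); T[:3,3]=s['ee_pos']; return T
def cam(name,T=None):
    m=imaging.camera_model(name)
    W=m['world_from_camera'] if name!='wrist' else T@m['tool_from_camera']
    return m,W
def ray(name,uv,T=None):
    m,W=cam(name,T); d=np.array([(uv[0]-m['cx'])/m['fx'],(uv[1]-m['cy'])/m['fy']])
    p=d.copy()
    for _ in range(20): p=d/(1+m['k1']*(p@p))
    return W[:3,3],W[:3,:3]@np.array([p[0],p[1],1])
def onz(name,uv,z,T=None):
    o,d=ray(name,uv,T); return (o+d*(z-o[2])/d[2])
def proj(name,P,T=None):
    m,W=cam(name,T); p=np.linalg.inv(W)@np.append(P,1); s=p[:2]/p[2]; s=s*(1+m['k1']*(s@s))
    return np.array([s[0]*m['fx']+m['cx'],s[1]*m['fy']+m['cy']])
def rectfit(c):
    c=np.array(c)[:,:2]; return c.mean(0)
E
python3 - <<'E'
from h import *
def up(o,k,p): return [o[0]+(p[0]+.5)/k-.5,o[1]+(p[1]+.5)/k-.5]
st=np.array([onz("top",up((302,202),8,p),.03) for p in[(135,85),(318,130),(252,353),(77,303)]])
print(st.mean(0),np.linalg.norm(st-np.roll(st,-1,0),axis=1)); e=st[0]-st[3]; print("long axis",np.degrees(np.arctan2(e[1],e[0])), np.degrees(np.arctan2(*(st[1]-st[2])[1::-1])))
hd=np.array([onz("top",up((302,202),8,p),.10) for p in[(192,136),(244,143),(215,258),(165,244)]])
print(hd.mean(0),np.linalg.norm(hd-np.roll(hd,-1,0),axis=1))
for z in(.015,):
  cl=np.array([onz("top",up((397,197),4,p),z) for p in[(66,70),(275,70),(280,218),(72,220)]])
  print(cl.mean(0),cl,np.linalg.norm(cl-np.roll(cl,-1,0),axis=1))
j=np.array([onz("top",up((397,197),4,p),.055) for p in[(168,70),(172,210),(218,70),(222,208)]])
print(j,j.mean(0))
E
```

```text
[ 0.47950004 -0.0068205   0.03      ] [0.04980045 0.0613321  0.0475861  0.05959494]
long axis -15.501279200197208 -17.571588100132434
[ 0.47853264 -0.00659688  0.1       ] [0.01267232 0.02869964 0.01246806 0.02694686]
[ 0.46984483 -0.250832    0.015     ] [[ 0.51030036 -0.19556434  0.015     ]
 [ 0.50910453 -0.30786372  0.015     ]
 [ 0.42996587 -0.30507223  0.015     ]
 [ 0.43000855 -0.19482772  0.015     ]] [0.11230574 0.07918788 0.11024452 0.08029519]
[[ 0.50475661 -0.23748695  0.055     ]
 [ 0.43336571 -0.23533134  0.055     ]
 [ 0.50448459 -0.2630631   0.055     ]
 [ 0.43412076 -0.26063276  0.055     ]] [ 0.46918192 -0.24912854  0.055     ]
```

>>> {"api": "move_arm", "payload": {
  "steps": [
    [[0.03,0.08,0],[0,0,-0.01]],
    [[0.09,0.24,0],[0,0,-0.03]],
    [[0.15,0.4,0],[0,0,-0.06]],
    [[0.21,0.56,0],[0,0,-0.08]],
    [[0.27,0.72,0],[0,0,-0.11]],
    [[0.33,0.86,0],[0,0,-0.135]],
    [[0.36,0.96,0],[0,0,-0.15]],
    [[0.375,1.0,0],[0,0,-0.155]]
  ],
  "gripper": 0
}}

```text
clock: 1.1
ee_pos: [0.3426, -0.3637, 0.2376]
orientation: [-0.0, 0.995, 0.1, -0.0]
wrist_force: [-0.1, 0.0, -0.6]
gripper_width: 0.0882
```

>>> {"api": "move_arm", "payload": {
  "steps": [
    [[0.03,0.08,0],[0,0,-0.01]],
    [[0.09,0.24,0],[0,0,-0.03]],
    [[0.15,0.4,0],[0,0,-0.06]],
    [[0.21,0.56,0],[0,0,-0.08]],
    [[0.27,0.72,0],[0,0,-0.11]],
    [[0.33,0.86,0],[0,0,-0.135]],
    [[0.36,0.96,0],[0,0,-0.15]],
    [[0.375,1.0,0],[0,0,-0.155]]
  ]
}}

```text
clock: 2.1
ee_pos: [0.4177, -0.1645, 0.2377]
orientation: [0.0, 1.0, -0.022, 0.0]
wrist_force: [0.2, 0.3, 0.6]
gripper_width: 0.088
```

```bash
python3 - <<'E'
from h import *
s=bot.sense();print(s['joints'],s['wrist_force']);T=TW();print(T)
np.save("T1.npy",T);cv2.imwrite("pics/w1.png",imaging.read_camera("wrist"))
print("orange top",onz("top",(304,183),.095))
E
```

```text
[ 0.278217    0.46593608 -0.00865025  2.07996076  0.00721827  0.59565973
 -1.35032411] [0.21353446 0.27021268 0.61601024]
[[ 9.99030321e-01 -4.40274595e-02  1.71699447e-05  4.17674141e-01]
 [-4.40274559e-02 -9.99030306e-01 -1.74593080e-04 -1.64535866e-01]
 [ 2.48401849e-05  1.73667831e-04 -9.99999985e-01  2.37675175e-01]
 [ 0.00000000e+00  0.00000000e+00  0.00000000e+00  1.00000000e+00]]
orange top [0.5644838  0.03735275 0.095     ]
```

View pics/w1.png

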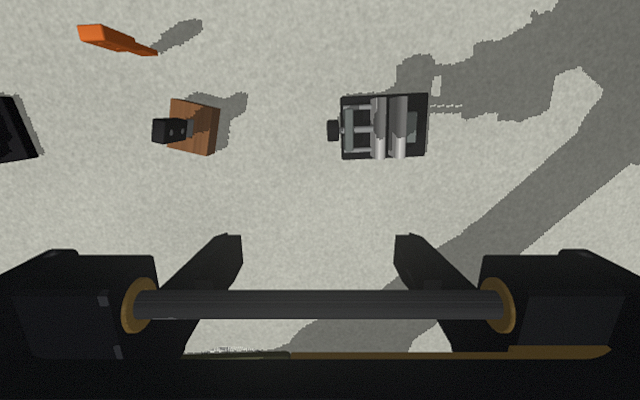

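```bash
python3 - <<'E'
import cv2, numpy as np
s=cv2.imread("pics/w1.png")
def c(x,y,w,h,k): return cv2.resize(s[y:y+h,x:x+w],None,fx=k,fy=k,interpolation=cv2.INTER_CUBIC)
a=np.hstack([c(145,90,60,70,6),c(335,88,70,70,6)])
cv2.imwrite("pics/crop3.png",np.clip(a*1.7,0,255).astype(np.uint8))
E
```

```text
(no output)
```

View pics/crop3.png

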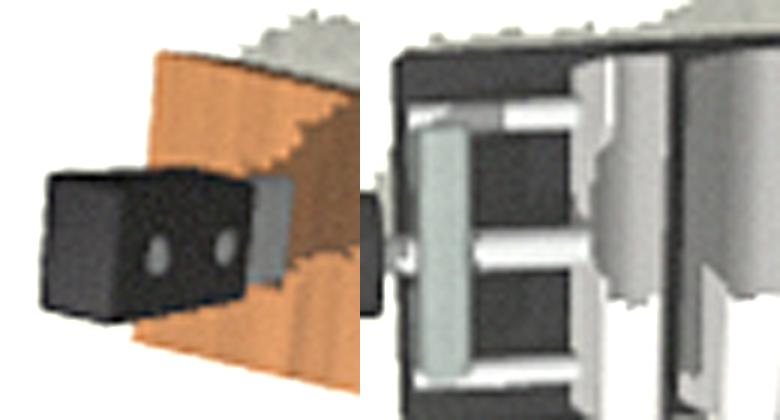

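```bash
python3 - <<'E'
from h import *
T=np.load("T1.npy")
def up(o,k,p): return [o[0]+(p[0]+.5)/k-.5,o[1]+(p[1]+.5)/k-.5]
hd=np.array([onz("wrist",up((145,90),6,p),.10,T) for p in[(50,173),(124,177),(112,322),(42,310)]])
print(hd,hd.mean(0),np.linalg.norm(hd-np.roll(hd,-1,0),axis=1))
for a in (hd[0]-hd[3],hd[1]-hd[2]): print(np.degrees(np.arctan2(a[1],a[0])))
E
```

```text
[[ 0.49461506 -0.00723719  0.1       ]
 [ 0.4934799  -0.01914282  0.1       ]
 [ 0.47044043 -0.01243761  0.1       ]
 [ 0.47289504 -0.00119083  0.1       ]] [ 0.48285761 -0.01000211  0.1       ] [0.01195963 0.02399535 0.01151152 0.0225459 ]
-15.55597428263571
-16.226656857426363
```

>>> {"api": "move_arm", "payload": {
  "steps": [
    [[0.03,0.08,0],[0,0,-0.01]],
    [[0.09,0.24,-0.05],[0,0,-0.04]],
    [[0.15,0.4,-0.1],[0,0,-0.07]],
    [[0.21,0.55,-0.15],[0,0,-0.1]],
    [[0.27,0.68,-0.2],[0,0,-0.13]],
    [[0.3,0.75,-0.24],[0,0,-0.15]],
    [[0.312,0.783,-0.24],[0,0,-0.15]],
    [[0.312,0.783,-0.24],[0,0,-0.15]]
  ]
}}

```text
clock: 3.15
ee_pos: [0.4798, -0.0092, 0.1899]
orientation: [0.0, 0.99, -0.14, 0.0]
wrist_force: [0.3, -0.3, 0.1]
gripper_width: 0.0882
```

```bash
python3 - <<'E'
from h import *
T=TW();print(T,bot.sense()['joints'])
np.save("T2.npy",T);im=imaging.read_camera("wrist");cv2.imwrite("pics/w2.png",np.clip(im*1.5,0,255).astype(np.uint8))
E
```

```text
[[ 9.60815075e-01 -2.77190065e-01  2.46312976e-04  4.79819883e-01]
 [-2.77189909e-01 -9.60815005e-01 -5.28778700e-04 -9.19040252e-03]
 [ 3.83233405e-04  4.39783074e-04 -9.99999830e-01  1.89934458e-01]
 [ 0.00000000e+00  0.00000000e+00  0.00000000e+00  1.00000000e+00]] [-0.13245122  0.58397229  0.08636877  2.0531509  -0.09681558  0.50796413
 -1.82736203]
```

View pics/w2.png

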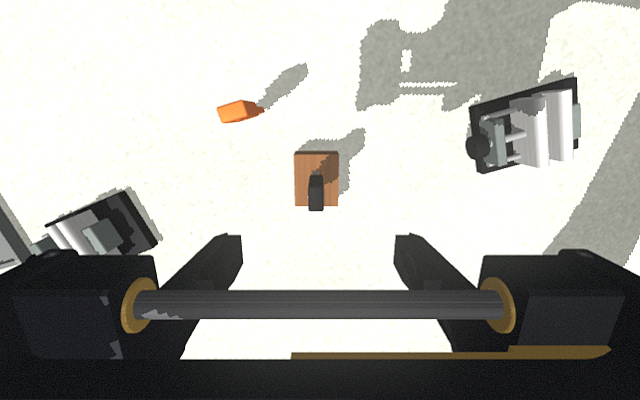

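```bash
python3 - <<'E'
from h import *
T=np.load("T2.npy")
s=cv2.imread("pics/w2.png")
k=10; o=(285,140)
cv2.imwrite("pics/crop4.png",cv2.resize(s[140:220,285:355],None,fx=k,fy=k,interpolation=cv2.INTER_CUBIC)[:,:])
E
python3 -c "
import cv2;a=cv2.imread('pics/crop4.png');cv2.imwrite('pics/crop4.png',a[300:,:])"
```

```text
(no output)
```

View pics/crop4.png

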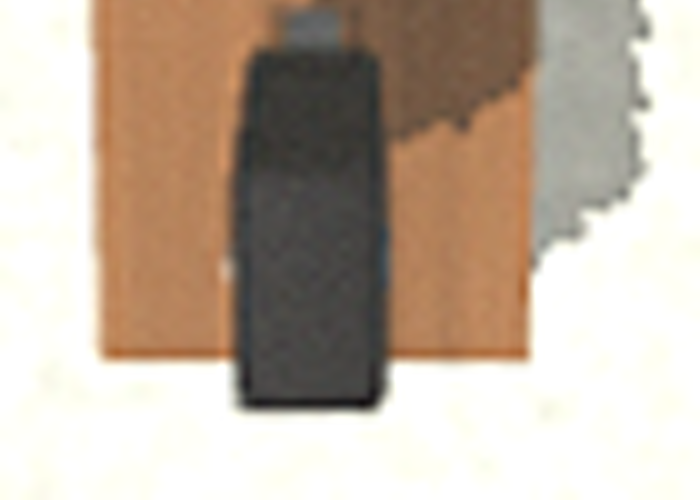

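```bash
python3 - <<'E'
from h import *
T=np.load("T2.npy")
def up(o,k,p): return [o[0]+(p[0]+.5)/k-.5,o[1]+(p[1]+.5)/k-.5]
hd=np.array([onz("wrist",up((285,170),10,p),.10,T) for p in[(237,174),(386,174),(383,405),(240,405)]])
print(hd.mean(0),np.linalg.norm(hd-np.roll(hd,-1,0),axis=1))
print("tool", [ (np.linalg.inv(T)@np.append(p,1)).round(4)[:3] for p in list(hd)+[hd.mean(0)]])
f=[onz("wrist",up((285,170),10,p),.03,T) for p in[(104,357),(530,357)]]
for x in f: print("stand",(np.linalg.inv(T)@np.append(x,1)).round(4)[:3])
E
```

```text
[ 0.48304826 -0.00880371  0.1       ] [0.01300329 0.02135871 0.0127987  0.02135693]
tool [array([ 0.0136, -0.0078,  0.0899]), array([0.0136, 0.0052, 0.0899]), array([-0.0077,  0.0051,  0.0899]), array([-0.0077, -0.0077,  0.0899]), array([ 0.003 , -0.0013,  0.0899])]
stand [-0.0266 -0.0257  0.1599]
stand [-0.0265  0.0235  0.1599]
```

>>> {"api": "move_arm", "payload": {
  "steps": [
    [[0.015,0,-0.03],[0,0,0]],
    [[0.015,0,-0.1],[0,0,0]],
    [[0.015,0,-0.2],[0,0,0]],
    [[0.015,0,-0.3],[0,0,0]],
    [[0.015,0,-0.4],[0,0,0]],
    [[0.015,0,-0.47],[0,0,0]],
    [[0.015,0,-0.51],[0,0,0]],
    [[0.015,0,-0.51],[0,0,0]]
  ]
}}

```text
clock: 4.2
ee_pos: [0.4825, -0.0086, 0.0875]
orientation: [0.0, 0.99, -0.14, -0.0]
wrist_force: [1.0, 0.4, 0.7]
gripper_width: 0.0881
```

```bash
python3 - <<'E'
from h import *
T=TW();print(T);s=bot.sense();print(s['wrist_force'])
np.save("T3.npy",T);im=imaging.read_camera("wrist");cv2.imwrite("pics/w3.png",np.clip(im*1.5,0,255).astype(np.uint8))
E
```

```text
[[ 9.60787832e-01 -2.77283969e-01 -5.84992819e-04  4.82533341e-01]
 [-2.77284091e-01 -9.60787965e-01 -1.35961511e-04 -8.56520348e-03]
 [-5.24354113e-04  2.92839368e-04 -9.99999820e-01  8.74665990e-02]
 [ 0.00000000e+00  0.00000000e+00  0.00000000e+00  1.00000000e+00]]
[0.97478346 0.43249258 0.66146834]
```

View pics/w3.png

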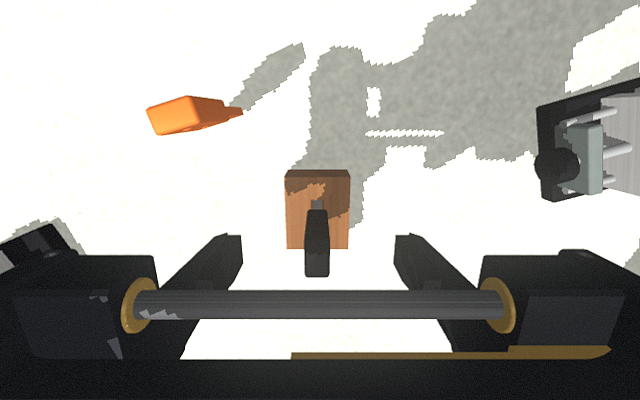

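>>> {"api": "move_arm", "payload": {
  "steps": [
    [[0,0.004,0],[0,0,0]],
    [[0,0.004,0],[0,0,0]],
    [[0,0.004,0],[0,0,0]],
    [[0,0.004,0],[0,0,0]],
    [[0,0.004,0],[0,0,0]],
    [[0,0.004,0],[0,0,0]],
    [[0,0.004,0],[0,0,0]],
    [[0,0.004,0],[0,0,0]]
  ],
  "gripper": 1,
  "grip_force": 25
}}

```text
clock: 5.25
ee_pos: [0.4826, -0.0077, 0.0877]
orientation: [0.0, 0.99, -0.14, -0.0]
wrist_force: [0.0, -0.1, -0.4]
gripper_width: 0.0138
```

>>> {"api": "move_arm", "payload": {
  "steps": [
    [[0,0.004,0.02],[0,0,0]],
    [[0,0.004,0.07],[0,0,0]],
    [[0,0.004,0.14],[0,0,0]],
    [[0,0.004,0.22],[0,0,0]],
    [[0,0.004,0.3],[0,0,0]],
    [[0,0.004,0.38],[0,0,0]],
    [[0,0.004,0.44],[0,0,0]],
    [[0,0.004,0.45],[0,0,0]]
  ]
}}

```text
clock: 6.25
ee_pos: [0.4832, -0.0068, 0.1788]
orientation: [-0.0, 0.99, -0.14, 0.001]
wrist_force: [0.3, -0.4, -0.3]
gripper_width: 0.014
```

```bash
python3 - <<'E'
from h import *
T=TW();print(T);s=bot.sense();print(s['wrist_force'],s['gripper_width'])
np.save("T4.npy",T);im=imaging.read_camera("wrist");cv2.imwrite("pics/w4.png",np.clip(im*1.5,0,255).astype(np.uint8))
E
```

```text
[[ 9.60843917e-01 -2.77083058e-01  1.98660284e-03  4.83158950e-01]
 [-2.77083660e-01 -9.60845796e-01  2.88594508e-05 -6.81065311e-03]
 [ 1.90082252e-03 -5.78184612e-04 -9.99998026e-01  1.78846582e-01]
 [ 0.00000000e+00  0.00000000e+00  0.00000000e+00  1.00000000e+00]]
[ 0.28700791 -0.40356283 -0.28140391] 0.013998513560139394
```

View pics/w4.png

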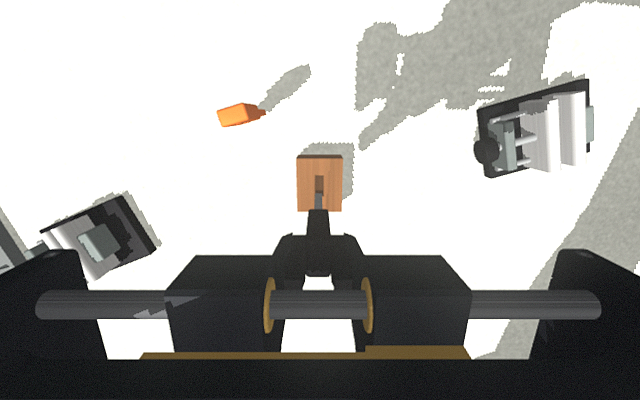

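>>> {"api": "move_arm", "payload": {
  "steps": [
    [[-0.01,-0.06,0],[0,0,0.01]],
    [[-0.05,-0.2,0],[0,0,0.03]],
    [[-0.1,-0.36,0],[0,0,0.06]],
    [[-0.15,-0.52,0],[0,0,0.09]],
    [[-0.2,-0.68,0],[0,0,0.12]],
    [[-0.25,-0.84,0],[0,0,0.15]],
    [[-0.3,-0.95,0],[0,0,0.165]],
    [[-0.31,-1.0,0],[0,0,0.167]]
  ]
}}

```text
clock: 7.3
ee_pos: [0.4189, -0.2087, 0.1772]
orientation: [0.0, 1.0, -0.011, -0.001]
wrist_force: [-0.1, -0.8, -2.1]
gripper_width: 0.0138
```

>>> {"api": "move_arm", "payload": {
  "steps": [
    [[0,-0.03,0],[0,0,0]],
    [[0,-0.08,0],[0,0,0]],
    [[0,-0.13,0],[0,0,0]],
    [[0,-0.18,0],[0,0,0]],
    [[0,-0.21,0],[0,0,0]],
    [[0,-0.22,0],[0,0,0]],
    [[0,-0.22,0],[0,0,0]],
    [[0,-0.22,0],[0,0,0]]
  ]
}}

```text
clock: 8.3
ee_pos: [0.4207, -0.2504, 0.1777]
orientation: [-0.0, 1.0, -0.009, -0.0]
wrist_force: [0.1, 1.2, -0.4]
gripper_width: 0.0137
```

```bash
python3 - <<'E'
from h import *
T=TW();print(T);s=bot.sense();print(s['wrist_force'],s['gripper_width'])
np.save("T5.npy",T);im=imaging.read_camera("wrist");cv2.imwrite("pics/w5.png",im)
c=im[90:250,240:400]
cv2.imwrite("pics/w5c.png",cv2.resize(np.clip(c*1.3,0,255).astype(np.uint8)[:120],None,fx=5,fy=5,interpolation=cv2.INTER_CUBIC))
E
```

```text
[[ 9.99841779e-01 -1.77879326e-02 -8.32001275e-05  4.20683512e-01]
 [-1.77879148e-02 -9.99841761e-01  2.09874375e-04 -2.50408112e-01]
 [-8.69201932e-05 -2.08361212e-04 -9.99999975e-01  1.77733207e-01]
 [ 0.00000000e+00  0.00000000e+00  0.00000000e+00  1.00000000e+00]]
[ 0.09858492  1.16520268 -0.43780288] 0.013730764615042001
```

View pics/w5.png

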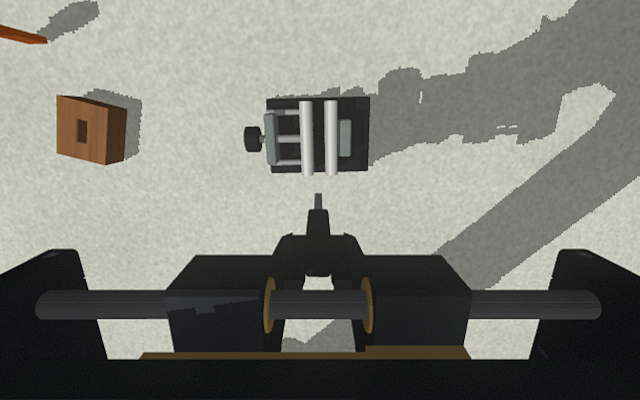

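View pics/w5c.png

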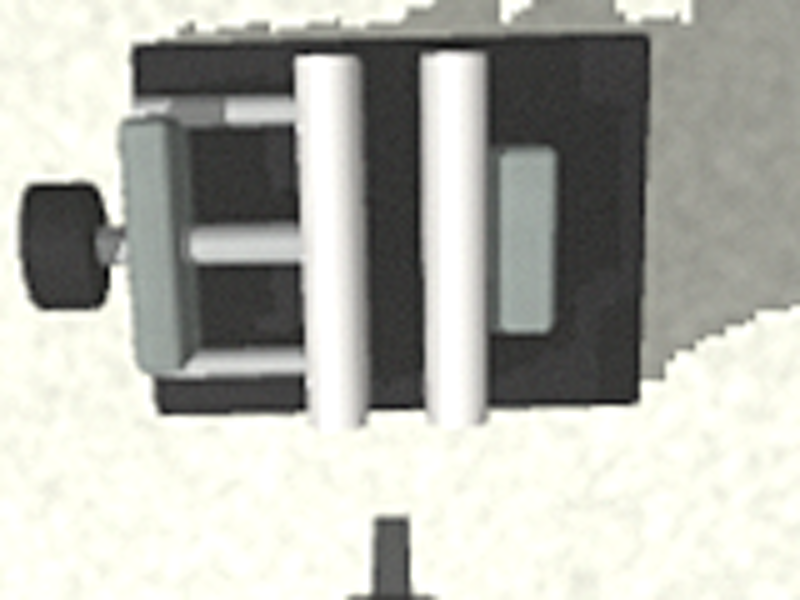

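```bash
python3 - <<'E'
from h import *
T=np.load("T5.npy")
up=lambda p:[240+(p[0]+.5)/5-.5,90+(p[1]+.5)/5-.5]
P={k:onz("wrist",up(p),z,T) for k,p,z in [("L1",(361,58),.05),("L2",(368,425),.05),("R1",(421,55),.05),("R2",(427,422),.05),
 ("b0",(133,46),.015),("b1",(650,38),.015),("b2",(637,403),.015),("b3",(158,412),.015),("tipL",(375,517),.095),("tipR",(410,517),.095)]}
for k,v in P.items(): print(k,v.round(4),(np.linalg.inv(T)@np.append(v,1)).round(4)[:3])
print("gapc",sum(P[k] for k in("L1","L2","R1","R2"))/4,"base",sum(P[k] for k in("b0","b1","b2","b3"))/4)
ang=lambda a,b:np.degrees(np.arctan2((a-b)[1],(a-b)[0]))
print(ang(P["L1"],P["L2"]),ang(P["R1"],P["R2"]),ang(P["b0"],P["b3"]),ang(P["b1"],P["b2"]),ang(P["b0"],P["b1"])-90,ang(P["b3"],P["b2"])-90)
E
```

```text
L1 [ 0.5064 -0.2468  0.05  ] [ 0.0857 -0.0051  0.1277]
L2 [ 0.4371 -0.2466  0.05  ] [ 0.0163 -0.004   0.1277]
R1 [ 0.5068 -0.2579  0.05  ] [0.0862 0.006  0.1277]
R2 [ 0.4375 -0.2584  0.05  ] [0.017  0.0078 0.1277]
b0 [ 0.5109 -0.1986  0.015 ] [ 0.0893 -0.0533  0.1627]
b1 [ 0.5107 -0.3064  0.015 ] [0.091  0.0544 0.1627]
b2 [ 0.4336 -0.3064  0.015 ] [0.0139 0.0558 0.1627]
b3 [ 0.4333 -0.1988  0.015 ] [ 0.0117 -0.0518  0.1627]
tipL [ 0.4308 -0.2484  0.095 ] [ 0.0101 -0.0022  0.0827]
tipR [ 0.4307 -0.2544  0.095 ] [0.0101 0.0038 0.0827]
gapc [ 0.47194548 -0.25245653  0.05      ] base [ 0.4721083  -0.25256879  0.015     ]
-0.13604683288816982 0.41872243376985524 0.12302104753330272 0.006824269872028495 -0.09446462513425047 0.1558503321068656
```

>>> {"api": "move_arm", "payload": {
  "steps": [
    [[0.02,0,0],[0,0,0.003]],
    [[0.07,-0.002,0],[0,0,0.006]],
    [[0.13,-0.004,0],[0,0,0.011]],
    [[0.19,-0.005,-0.02],[0,0,0.011]],
    [[0.24,-0.005,-0.06],[0,0,0.011]],
    [[0.256,-0.005,-0.1],[0,0,0.011]],
    [[0.256,-0.005,-0.12],[0,0,0.011]],
    [[0.256,-0.005,-0.12],[0,0,0.011]]
  ]
}}

```text
clock: 9.35
ee_pos: [0.471, -0.2517, 0.1532]
orientation: [-0.0, 1.0, -0.001, -0.001]
wrist_force: [-0.6, -0.5, -0.9]
gripper_width: 0.0138
```

```bash
python3 - <<'E'
from h import *
T=TW();print(T);s=bot.sense();print(s['wrist_force'],s['gripper_width'])
np.save("T6.npy",T);im=imaging.read_camera("wrist")
a=im[100:220,240:400]; b=imaging.read_camera("scene")[170:290,130:250]
r=lambda x,k:cv2.resize(np.clip(x*1.4,0,255).astype(np.uint8),None,fx=k,fy=k,interpolation=cv2.INTER_CUBIC)
cv2.imwrite("pics/w6.png",r(a,5));cv2.imwrite("pics/s6.png",r(b,5))
E
```

```text
[[ 9.99997608e-01 -1.46627746e-03 -1.62270958e-03  4.71031425e-01]
 [-1.46566401e-03 -9.99998854e-01  3.79164038e-04 -2.51733034e-01]
 [-1.62326368e-03 -3.76784784e-04 -9.99998612e-01  1.53220851e-01]
 [ 0.00000000e+00  0.00000000e+00  0.00000000e+00  1.00000000e+00]]
[-0.6256118  -0.51141099 -0.9322009 ] 0.013777866500929499
```

View pics/w6.png

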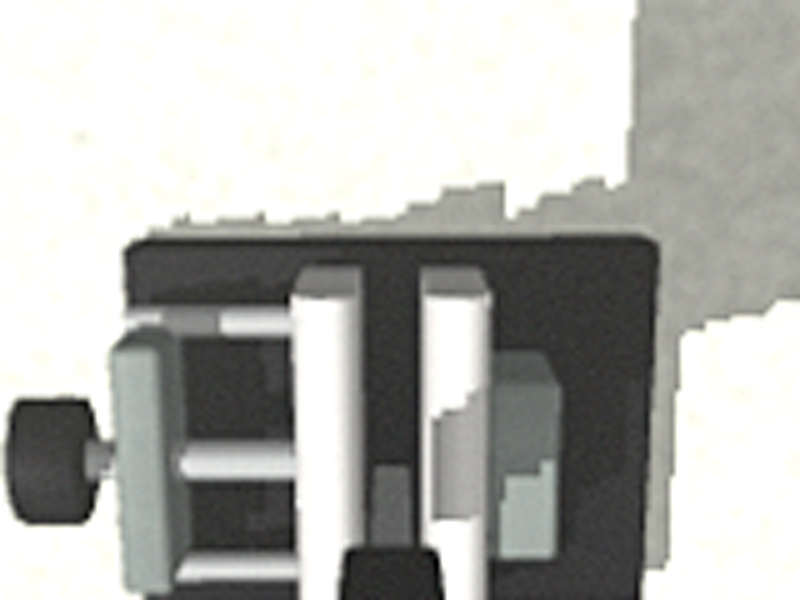

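View pics/s6.png

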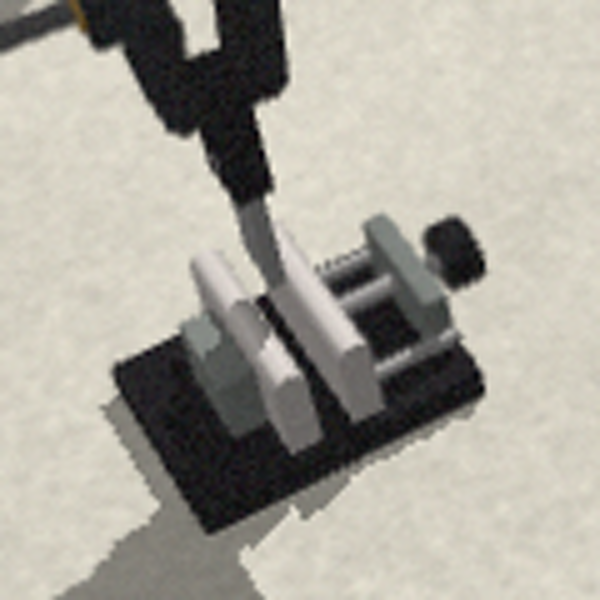

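>>> {"api": "move_arm", "payload": {
  "steps": [
    [[0,0,-0.02],[0,0,0]],
    [[0,0,-0.06],[0,0,0]],
    [[0,0,-0.1],[0,0,0]],
    [[0,0,-0.14],[0,0,0]],
    [[0,0,-0.18],[0,0,0]],
    [[0,0,-0.22],[0,0,0]],
    [[0,0,-0.25],[0,0,0]],
    [[0,0,-0.26],[0,0,0]]
  ]
}}

```text
clock: 10.45
ee_pos: [0.4717, -0.2517, 0.1013]
orientation: [-0.0, 1.0, -0.001, -0.0]
wrist_force: [-0.4, -0.1, 0.1]
gripper_width: 0.0135
```

>>> {"api": "move_arm", "payload": {
  "steps": [
    [[0,0,-0.003],[0,0,0]],
    [[0,0,-0.006],[0,0,0]],
    [[0,0,-0.009],[0,0,0]],
    [[0,0,-0.012],[0,0,0]],
    [[0,0,-0.015],[0,0,0]],
    [[0,0,-0.017],[0,0,0]],
    [[0,0,-0.017],[0,0,0]],
    [[0,0,-0.017],[0,0,0]]
  ]
}}

```text
clock: 11.45
ee_pos: [0.4719, -0.2518, 0.0984]
orientation: [0.0, 1.0, -0.001, 0.0]
wrist_force: [0.3, 0.5, -0.5]
gripper_width: 0.0134
```

```bash
python3 - <<'E'
from h import *
T=TW();s=bot.sense();print(s['wrist_force'],s['gripper_width'],s['ee_pos'])
im=imaging.read_camera("wrist")
a=im[100:280,220:420]; b=imaging.read_camera("scene")[170:290,130:250]
r=lambda x,k:cv2.resize(np.clip(x*1.6,0,255).astype(np.uint8),None,fx=k,fy=k,interpolation=cv2.INTER_CUBIC)
cv2.imwrite("pics/w7.png",np.hstack([r(a,2),r(b,3)]) if 0 else r(a,3));cv2.imwrite("pics/s7.png",r(b,5))
E
```

```text
[ 0.26921932  0.45103368 -0.54501601] 0.013419082599547813 [ 0.47186986 -0.25180921  0.09835598]
```

View pics/s7.png

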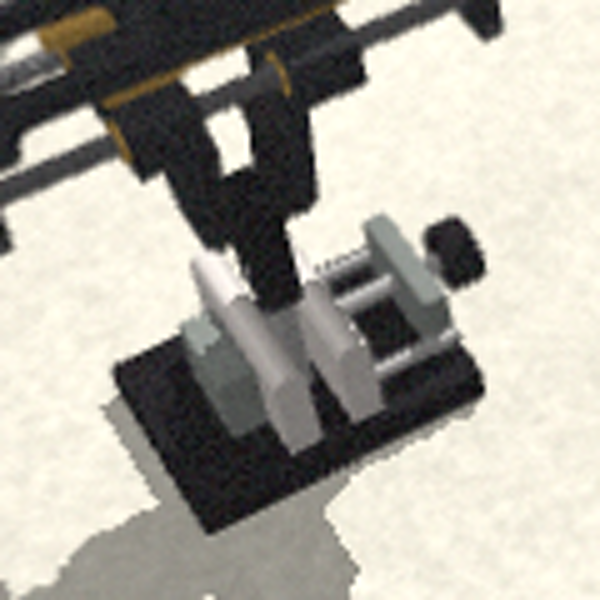

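View pics/w7.png

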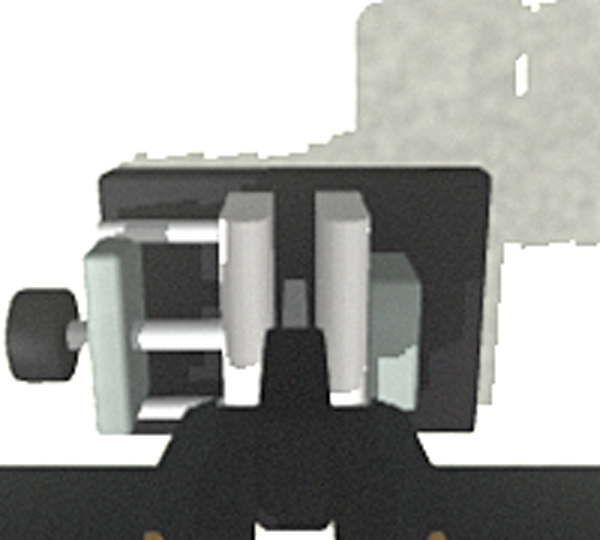

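>>> {"api": "move_arm", "payload": {
  "steps": [
    [[0,0,-0.001],[0,0,0]],
    [[0,0,-0.002],[0,0,0]],
    [[0,0,-0.003],[0,0,0]],
    [[0,0,-0.004],[0,0,0]],
    [[0,0,-0.005],[0,0,0]],
    [[0,0,-0.006],[0,0,0]],
    [[0,0,-0.006],[0,0,0]],
    [[0,0,-0.006],[0,0,0]]
  ]
}}

```text
clock: 12.55
ee_pos: [0.4721, -0.2519, 0.0977]
orientation: [0.0, 1.0, -0.001, 0.0]
wrist_force: [-1.1, -0.2, 6.0]
gripper_width: 0.014
```

>>> {"api": "move_arm", "payload": {
  "steps": [
    [[0,0,0.002],[0,0,0]],
    [[0,0,0.002],[0,0,0]],
    [[0,0,0.002],[0,0,0]],
    [[0,0,0.002],[0,0,0]],
    [[0,0,0.002],[0,0,0]],
    [[0,0,0.002],[0,0,0]],
    [[0,0,0.002],[0,0,0]],
    [[0,0,0.002],[0,0,0]]
  ],
  "gripper": 0.4
}}

```text
clock: 13.55
ee_pos: [0.4719, -0.2518, 0.0975]
orientation: [0.0, 1.0, -0.001, -0.0]
wrist_force: [0.2, -0.5, -0.4]
gripper_width: 0.0528
```

```bash
python3 - <<'E'
from h import *
s=bot.sense();print(s['wrist_force'],s['gripper_width'],s['ee_pos'])
im=imaging.read_camera("wrist")
r=lambda x,k:cv2.resize(np.clip(x*1.6,0,255).astype(np.uint8),None,fx=k,fy=k,interpolation=cv2.INTER_CUBIC)
cv2.imwrite("pics/w8.png",r(im[100:280,220:420],3))
E
```

```text
[ 0.2026031  -0.50783606 -0.41486366] 0.05276196582177701 [ 0.47185273 -0.25180314  0.09754716]
```

View pics/w8.png

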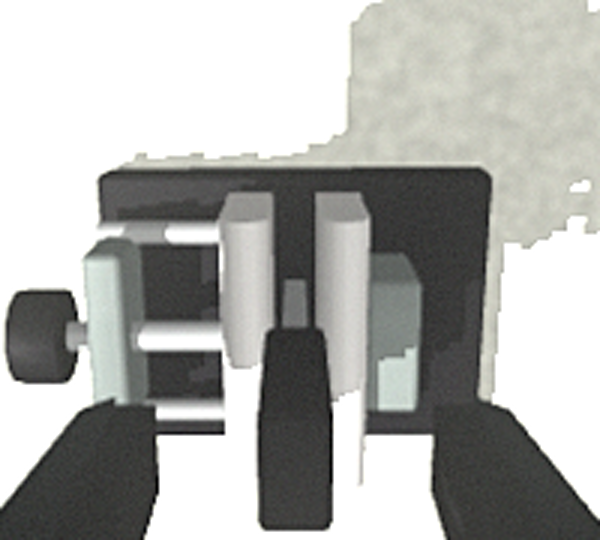

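Released, with the blade centred in the gap and upright. Retreating straight up.

>>> {"api": "move_arm", "payload": {
  "steps": [
    [[0,0,0.03],[0,0,0]],
    [[0,0,0.1],[0,0,0]],
    [[0,0,0.2],[0,0,0]],
    [[0,0,0.3],[0,0,0]],
    [[0,0,0.4],[0,0,0]],
    [[0,0,0.48],[0,0,0]],
    [[0,0,0.5],[0,0,0]],
    [[0,0,0.5],[0,0,0]]
  ]
}}

```text
clock: 14.6
ee_pos: [0.4719, -0.2518, 0.1979]
orientation: [0.0, 1.0, -0.001, 0.0]
wrist_force: [0.5, -0.5, -0.3]
gripper_width: 0.0529
```

```bash
python3 - <<'E'
from h import *
T=TW();s=bot.sense();print(s['wrist_force'],s['gripper_width'],s['ee_pos'])
np.save("T9.npy",T)
a=imaging.read_camera("wrist")[100:260,240:400]; b=imaging.read_camera("scene")[170:290,130:250]
r=lambda x,k:cv2.resize(np.clip(x*1.5,0,255).astype(np.uint8),None,fx=k,fy=k,interpolation=cv2.INTER_CUBIC)
cv2.imwrite("pics/f9.png",np.hstack([r(a,2.5),r(b,400/120)]))
for P in([.472,-.2525,.11],[.472,-.2525,.055]): print(proj("wrist",P,T)-[240,100],proj("scene",P)-[130,170])
E
```

```text
[ 0.4833774  -0.51150555 -0.2805225 ] 0.052869245786190074 [ 0.47185682 -0.25184669  0.19792298]
[ 77.86421731 102.2910278 ] [48.82723537 38.89842527]
[77.79856687 86.51495362] [54.69883445 59.83133433]
```

View pics/f9.png

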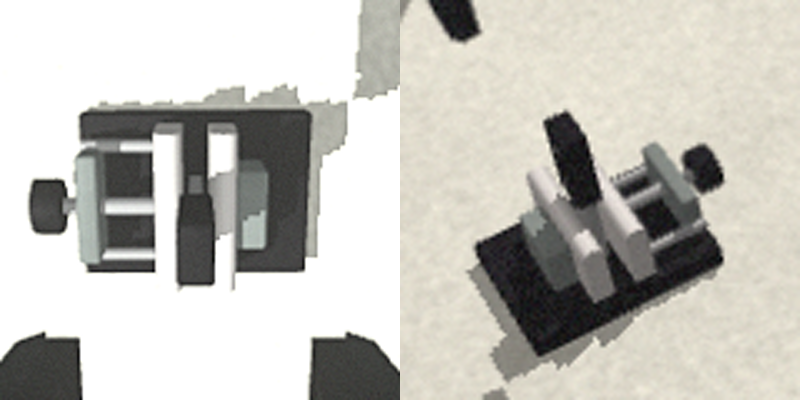

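```bash
python3 -c "
from cell import bot
print(bot.hand_in())"
```

```text
the job is handed in; nothing more can be done
None
```

The blade is standing upright and released in the gap of the open clamp, which is the one on the robot's right (negative y). I handed the job in at about 15 s of the 38 s allowed. No verdict is reported, so these are my own checks:

- **Grasp:** I gripped the blade by its handle with 25 N, and the fingers closed to about 14 mm, the handle's thickness. I then lifted it straight out of the stand.
- **Insertion:** I held it all the way down. It touched the clamp's base with about 6 N on the wrist, with the tip at a height of about 15 mm. I let go only after that and pulled straight up.
- **Final position:** in the last wrist picture, the handle top was within about 1 pixel of where an upright blade in the middle of the gap should appear. The scene camera agreed to about 2–3 pixels. The gripper was clear of everything, about 10 cm above where it let go.
- **Disagreement:** the top and wrist cameras differed by 2–5 mm on the positions of the stand and the clamp. I relied on the close wrist pictures, which also showed the blade tip relative to the gap.

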